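# Pack the sampling caddy

## Task

Pack the caddy for the sampling round, each thing in the insert made for it: the big reagent bottle upright in the round collar, the roll of label tape flat over the low hub, the big rubber stopper on its wide end in the small cup, and the hose clamp, which has slipped down between the two stirrers, upright in the rectangular pocket. Set the things down rather than drop them, never tip the bottle over, and leave the smaller bottle and the smaller stopper standing where they are.

Things in the scene. Friction and masses are not known exactly. Their poses are not given: they have to be found in the camera images.
- big_bottle: The larger of the two clear reagent bottles with black screw caps: body 57 mm in diameter up to 77 mm, sloping shoulder, cap 31 mm in diameter from 98 to 121 mm height, about 0.2 kg. It stands upright; origin at the centre of its underside, z up along the bottle. Easily held by the cap. Belongs in the round collar.
- tape: Roll of beige masking tape lying flat: ring 98 mm outside, 70 mm inside diameter (wall 14 mm), 25 mm high, 0.09 kg. Origin at the centre of its underside (in the middle of the hole), z up along its axis. Easily held by the ring's wall, one finger in the hole. Belongs over the low round hub.
- big_stopper: The larger of the two red-brown rubber stoppers: tapered, 31 mm across at the bottom and about 27 mm at the top, 30 mm high, standing on its wide end. Origin at the centre of its underside, z up. Belongs in the small round cup.
- screw_clamp: Steel hose clamp, 59 mm high: upright frame 12 mm thick (its x), 34 wide (its y), 36 high; above it a thin screw and a round knob, 14 mm across, 52 to 59 mm up. Origin: centre of underside, z up. Stands in the 20 mm gap between two fixed white stirrers (100 mm square, tops 38 mm above the worktop), thin way across the gap: lift it straight up by the knob. Belongs in the rectangular pocket.
- small_bottle: The smaller reagent bottle with black cap, a look-alike that does not belong in the caddy: 49 mm in diameter, 104 mm high, loose, standing upright; origin at the centre of its underside.
- small_stopper: The smaller red-brown rubber stopper, a look-alike that does not belong in the caddy: 26 mm across, 28 mm high, loose, standing on its wide end; origin at the centre of its underside.
- collar_insert: Place of the big bottle. White plate 104 x 104 x 5 mm, fixed in one bay of the grey caddy tray (234 mm square, rim 14 mm above the worktop; bays 108 mm apart, any insert in any bay). Origin: centre of its underside, 5 mm above the worktop; z up; things rest 5 mm above the origin. On it a round collar, 76 mm inside, 84 outside, rim 35 mm above the origin.
- hub_insert: Place of the tape roll. White plate 104 x 104 x 5 mm, fixed in one bay of the grey caddy tray (234 mm square, rim 14 mm above the worktop; bays 108 mm apart, any insert in any bay). Origin: centre of its underside, 5 mm above the worktop; z up; things rest 5 mm above the origin. On it a solid hub, 54 mm across, top 13 mm above the origin; the roll lies round it.
- cup_insert: Place of the big stopper. White plate 104 x 104 x 5 mm, fixed in one bay of the grey caddy tray (234 mm square, rim 14 mm above the worktop; bays 108 mm apart, any insert in any bay). Origin: centre of its underside, 5 mm above the worktop; z up; things rest 5 mm above the origin. On it a low round cup, 50 mm inside, 58 outside, rim 17 mm above the origin.
- slot_insert: Place of the screw clamp. White plate 104 x 104 x 5 mm, fixed in one bay of the grey caddy tray (234 mm square, rim 14 mm above the worktop; bays 108 mm apart, any insert in any bay). Origin: centre of its underside, 5 mm above the worktop; z up; things rest 5 mm above the origin. On it a pocket, 34 mm inside along x, 54 along y, walls 3, rim 27 mm above the origin; the clamp's x goes along its x, either way.

How it is judged:
By the outcome, as a careful person would: the job done as asked, in the order asked, and still so for the second after the job is handed in, with the robot touching nothing.
It also fails if it takes over 112 s, if anything falls off the work surface, if the arm or the gripper's body presses on something with over 40 N, if the wrist force passes 120 N, or if a joint passes its speed limit or range.

## Robot

A 7-joint arm with a two-finger parallel gripper is mounted at the origin on a cart in front of the work surface, level with it; the furniture and walls round the work are solid. World frame = base frame: x ahead of the robot, y to its left, z up, the work surface at z = 0. Lengths are in m, angles in rad, forces in N, time in s.
With the tool pointing down it reaches from about 0.425 to 0.925 m from the base axis. Payload 6.8 kg.
Tool frame: the origin (TCP) lies on the mounting face of the last link; the fingertips stand 173 mm ahead of it and the grasp point (between the pads) lies 155 mm ahead of it; z points along the fingers, x is the direction in which the jaws open and shut, and the axes are right-handed (so a half turn about z gives the same grasp; the last joint's range is limited). The gripper opens to 85 mm and grips with 20 to 120 N. Pads are 22 mm wide; open, the fingers measure 114 mm over their backs; the gripper's body (76 mm by 85 mm) begins 54 mm behind the grasp point. The pads swing forward as they close: fully open they stand 13 mm farther back than shut.
Start: joints at [-1.273, 0.477, 0.022, 1.555, -0.011, 1.109, -0.083], TCP at [0.266, 0.62, 0.405] pointing down, gripper open.
Joint ranges: [-2.96, 2.96], [-0.34, 2.1], [-1.41, 1.46], [0.24, 2.44], [-1.37, 4.51], [0.17, 1.92], [-2.96, 2.96]. Speed limits (rad/s): [2.39, 2.39, 3.14, 3.14, 3.14, 3.14, 3.14].

## Interface

Orientations are given as [roll, pitch, yaw] about the fixed x, y, z axes, in that order (R = Rz(yaw) Ry(pitch) Rx(roll)).
In Python, from workcell import readout, cams, order gives the robot as it stands. The module is installed in compiled form; this text tells all that it offers.
- The arm moves only by the tool servo_tool, never from a script. Its argument "increments" is a list of rows, each a list of 5 numbers: the shift along the tool's x, y, z in mm, then the turn about the tool's z in rad, then the finger opening in mm, from 0 to 85.4. In form: [[tx, ty, tz, twist, grip], ...]. A call has 1 to 10 rows; each row is the pose to reach, as a shift and turn from the pose measured when the call began, along the tool's axes at that moment; what a row does not reach only later rows make up. A row lasts 1/8 s, in which the tool goes at most 62.5 mm and 10.7 degrees, less where a joint would pass 70% of its speed; a pose out of reach is approached as far as the arm can. A call with a gripper value outside its range is refused whole. The fingers move at their own pace and stop on an object; the grip force is fixed at half the most. Time passes only in rows, so rows that repeat a pose let the fingers close. It gives the time, the measured TCP pose, the force and the opening at its end, in the units of the state.
- readout.read_state(): the state, without advancing time (a new reading comes with each control period).
- cams.grab_frame(name): name is "scene" or "side" or "wrist"; returns the picture (480x640x3 uint8, red, green, blue); there is no depth.
- cams.camera_model(name): a dict with "vfov" (degrees; the focal length in pixels is half the picture's height over the tangent of half this angle, whatever the lens; pixels are square), "cx", "cy" (the principal point, pixels), "k1" (the pictures are not rectified: a ray, as slopes to the right and down, at radius r is drawn at 1 + k1 r^2 times it, then the intrinsics apply), "R" (3x3) and "t" (3): a world point X has camera coordinates R X + t. Camera axes: x right, y down, z forward; pixel columns grow to the right and rows downward; lengths in m; the calibration is good to about 2 mm. A picture is of the moment at which its call begins: read the wrist's pose just before it. camera_model takes no time and is no camera call; for the wrist camera it gives the pose at the moment of the call.
- order.job_done(): hands the job in, once; it reports no verdict.
The state is a dict: "clock": time; "joint_positions": joint angles; "qvel": joint speeds; "tau": joint torques, N m; "position": TCP position; "ee_rot": TCP orientation; "force": force on the tool from outside, world axes, zero at the start; "wrist_torque": the same for the moment, N m; "finger_gap": finger opening in m.
Only numpy, scipy, OpenCV 4.12 (cv2) and the standard library are available. Lean on these libraries where they do the work, as an engineer would, in place of code of your own. Each camera call takes 0.05 s, during which the arm holds its last target. There are 200 camera calls.

## Working session

There is one attempt and no reset: what is moved stays moved. The work goes in short steps, Python scripts to look and compute and a tool call to move; the robot and the scene stay as the last step left them, time stands still between calls to the robot, and variables do not carry over. Pictures are saved under pics/ and viewed, about 12 in all and at most 16, crops included, and the job is handed in when it is done.

Besides the shell and the picture viewer there is one more tool, called after ">>>" as a command line: name --pt "numbers of a row" for each row, then --argument value for the rest. servo_tool: Moves the arm, as the interface text tells. Its arguments: {"type":"object","properties":{"increments":{"type":"array"}},"required":["increments"]}

```bash
mkdir -p pics; cat > h.py <<'E'
import numpy as np, cv2
from workcell import readout, cams, order
def snap(n,fn):
    m=cams.camera_model(n); im=cams.grab_frame(n); cv2.imwrite('pics/'+fn+'.png',im[:,:,::-1]); return im,m
def K(m):
    f=240/np.tan(np.radians(m['vfov'])/2); return f
def ray(m,u,v):
    f=K(m); d=np.array([(u-m['cx'])/f,(v-m['cy'])/f]); s=d.copy()
    for _ in range(30): s=d/(1+m['k1']*(s@s))
    R=np.array(m['R']);t=np.array(m['t']).ravel()
    return -R.T@t, R.T@np.array([s[0],s[1],1])
def onz(m,u,v,z):
    o,d=ray(m,u,v); return (o+d*(z-o[2])/d[2])
def proj(m,X):
    c=np.array(m['R'])@np.array(X)+np.array(m['t']).ravel(); s=c[:2]/c[2]; s=s*(1+m['k1']*(s@s)); return s*K(m)+[m['cx'],m['cy']]
E
python3 - <<'E'
from h import *
np.set_printoptions(precision=3,suppress=True)
for n in ['scene','side','wrist']:
    im,m=snap(n,n+'0'); print(n,m['vfov'],m['cx'],m['cy'],m['k1'],'cam at',-np.array(m['R']).T@np.array(m['t']).ravel(), np.array(m['R'])[2])
s=readout.read_state();print(s)
E
```

```text
scene 42.825791609357 316.9148740222253 242.39023730422875 -0.20030864119526962 cam at [0.472 1.111 0.952] [ 0.055 -0.774 -0.63 ]
side 43.927524326852684 324.5260753699724 246.18289499477447 -0.10868252481335394 cam at [0.487 0.832 1.629] [ 0.031 -0.45  -0.893]
wrist 71.076294780488 319.27987584724895 244.43673559055986 -0.04993374994241469 cam at [0.189 0.653 0.374] [ 0.297 -0.128 -0.946]
{'clock': 0.15, 'joint_positions': array([-1.273,  0.478,  0.022,  1.556, -0.012,  1.109, -0.083]), 'qvel': array([ 0.001, -0.004, -0.   , -0.003, -0.001,  0.002, -0.   ]), 'tau': array([  0.002, -59.693,   1.61 , -28.15 ,   0.013,   0.006,  -0.   ]), 'position': array([0.266, 0.62 , 0.404]), 'ee_rot': array([3.141, 0.001, 1.165]), 'force': array([ 0.132, -0.176, -0.251]), 'wrist_torque': array([-0.021, -0.013,  0.009]), 'finger_gap': 0.08551910227782981}
```

View pics/scene0.png

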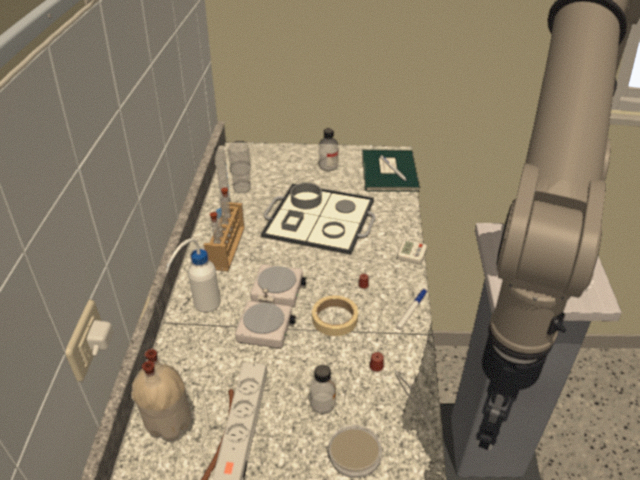

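View pics/side0.png

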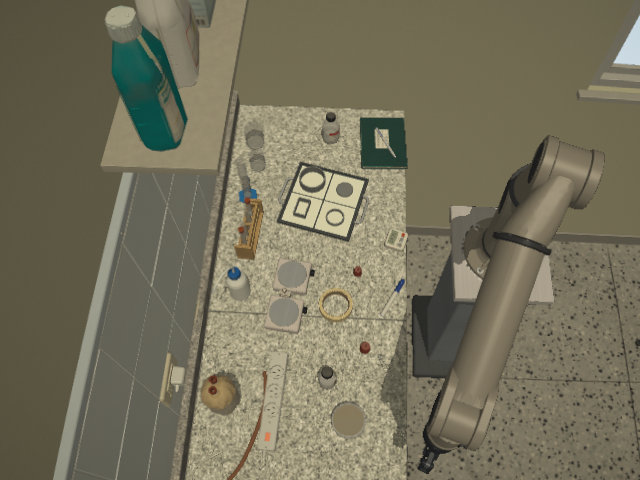

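The scene shows the tray at about (318,218) with collar far left, hub far right, slot near left and cup near right. There are bottles at (322,388) and (328,150), stoppers at (364,281) and (377,362), tape at (335,316) and stirrers at (277,283) and (265,322), with the clamp between them. A shelf overhangs the back wall in the side view.

```bash
python3 - <<'E'
from h import *
np.set_printoptions(precision=4,suppress=True)
a=cv2.imread('pics/scene0.png');b=cv2.imread('pics/side0.png')
ms=cams.camera_model('scene');md=cams.camera_model('side')
c1=cv2.resize(b[155:245,270:375],None,fx=7,fy=6.6,interpolation=cv2.INTER_CUBIC)
cv2.imwrite('pics/c1.png',cv2.resize(b[155:245,270:380],None,fx=6.5,fy=6.5,interpolation=cv2.INTER_CUBIC))
cv2.imwrite('pics/c2.png',cv2.resize(b[250:395,255:385],None,fx=4,fy=4,interpolation=cv2.INTER_CUBIC))
cv2.imwrite('pics/c3.png',cv2.resize(a[255:415,230:400],None,fx=3.7,fy=3.7,interpolation=cv2.INTER_CUBIC))
for nm,im,m in(('scene',a,ms),('side',b,md)):
    h=cv2.cvtColor(im,cv2.COLOR_BGR2HSV)
    red=((h[...,0]<12)|(h[...,0]>170))&(h[...,1]>110)&(h[...,2]>40)
    tape=(h[...,0]>12)&(h[...,0]<28)&(h[...,1]>70)&(h[...,2]>110)
    blk=h[...,2]<45
    for k,mk,z in(('red',red,.015),('tape',tape,.02),('blk',blk,.11)):
        n,l,s,c=cv2.connectedComponentsWithStats(mk.astype(np.uint8))
        for i in range(1,n):
            if s[i,4]>40 and 220<c[i,0]<420 and c[i,1]>100: print(nm,k,s[i],c[i],onz(m,*c[i],z))
E
```

```text
scene red [359 274   9  14 110] [363.2545 280.8273] [0.441  0.0915 0.015 ]
scene red [370 352  13  19 206] [376.3786 361.5194] [0.4131 0.3256 0.015 ]
scene red [224 462   9  12  84] [228.3929 467.5952] [0.6663 0.5791 0.015 ]
scene tape [ 203  201   42   71 1558] [226.2272 237.8042] [ 0.7773 -0.0396  0.02  ]
scene tape [ 311  295   48   42 1169] [334.3045 315.6501] [0.5014 0.2088 0.02  ]
scene tape [ 331  429   47   42 1487] [354.3376 449.2683] [0.4523 0.5309 0.02  ]
scene blk [315 375  15   7  63] [322.1587 378.0159] [0.513  0.4472 0.11  ]
side red [353 267   9   9  61] [357.1967 271.2459] [0.4406 0.097  0.015 ]
side red [360 342  10  12  91] [364.5385 347.4176] [0.4128 0.3306 0.015 ]
side tape [330  98  13  10  47] [337.0638 103.2128] [ 0.5287 -0.5365  0.02  ]
side tape [234 199  30  61 586] [250.8123 229.3686] [ 0.7721 -0.0254  0.02  ]
side tape [319 287  34  36 439] [335.2756 306.0342] [0.5006 0.2126 0.02  ]
side tape [333 405  30  30 716] [347.8464 419.7277] [0.452  0.5346 0.02  ]
```

View pics/c1.png

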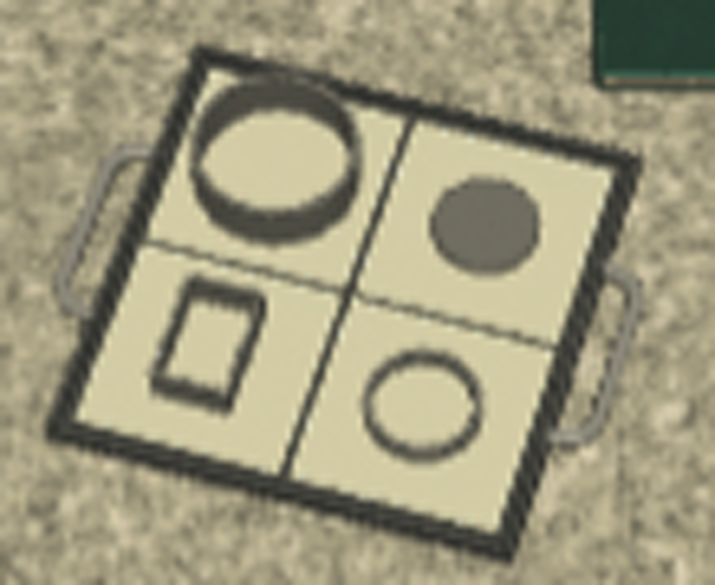

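View pics/c2.png

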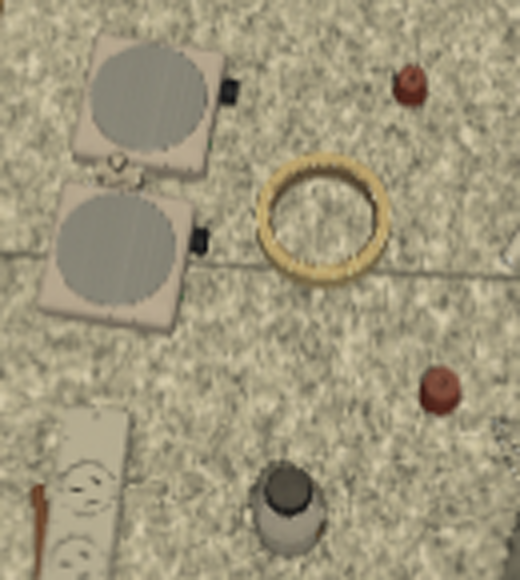

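View pics/c3.png

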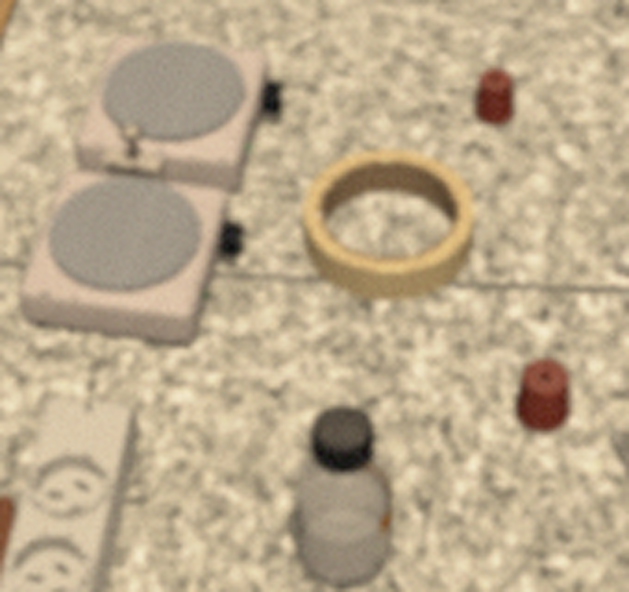

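The near bottle measures about 50 mm in width and the far one about 54 mm, so the far one is probably the big bottle. The nearer stopper is the bigger one. Next I measure everything properly.

```bash
cat >> h.py <<'E'
def tri(ma,pa,mb,pb):
    o1,d1=ray(ma,*pa);o2,d2=ray(mb,*pb)
    s=np.linalg.lstsq(np.c_[d1,-d2],o2-o1,rcond=None)[0]
    p,q=o1+s[0]*d1,o2+s[1]*d2
    return (p+q)/2,np.linalg.norm(p-q)
def go(x,y,zg,yaw=None,off=.155):
    "tool-frame shift (mm) and twist to bring the grasp point to x,y,zg"
    s=readout.read_state(); p=s['position']; w=s['ee_rot'][2]
    from scipy.spatial.transform import Rotation as Ro
    R=Ro.from_euler('xyz',s['ee_rot']).as_matrix()
    d=R.T@(np.array([x,y,zg+off])-p)*1000
    t=0 if yaw is None else -((yaw-w+np.pi/2)%np.pi-np.pi/2)
    print('go',(x,y,zg),np.round(d,1),'twist',round(t,3),'j7',s['joint_positions'][6].round(2))
E
python3 - <<'E'
from h import *
np.set_printoptions(precision=4,suppress=True)
a=cv2.imread('pics/scene0.png');b=cv2.imread('pics/side0.png')
ms=cams.camera_model('scene');md=cams.camera_model('side')
C1=lambda u,v:(270+(u+.5)/6.5-.5,155+(v+.5)/6.5-.5)
C2=lambda u,v:(255+(u+.5)/4-.5,250+(v+.5)/4-.5)
C3=lambda u,v:(230+(u+.5)/3.7-.5,255+(v+.5)/3.7-.5)
print('near cap',tri(ms,C3(343,422),md,C2(289,487)))
print('clamp knob',tri(ms,C3(132,130),md,C2(118,161)), onz(ms,*C3(132,130),.059),onz(md,*C2(118,161),.059))
print('tape', onz(md,*C2(323,217),.025))
cor=np.array([onz(md,*C1(*p),.014) for p in((198,50),(637,160),(510,558),(50,435))]);print(cor,cor.mean(0))
e=cor-np.roll(cor,-1,0);print('lens',np.linalg.norm(e,axis=1),np.degrees(np.arctan2(e[:,1],e[:,0])))
print('cross',onz(md,*C1(347,293),.01))
print('collar rim',onz(md,*C1(275,158),.04),'hub',onz(md,*C1(485,226),.018),'cup',onz(md,*C1(423,405),.022))
sl=np.array([onz(md,*C1(*p),.032) for p in((187,275),(267,293),(231,412),(151,393))]);print('slot',sl.mean(0),sl)
st=[onz(md,*C2(*p),.038) for p in((73,158),(205,178),(62,180),(194,210))];print('stirrer edges',np.array(st))
x=np.hstack([cv2.resize(a[120:180,300:360],None,fx=6.5,fy=6.5,interpolation=cv2.INTER_CUBIC),cv2.resize(b[100:160,300:360],None,fx=6.5,fy=6.5,interpolation=cv2.INTER_CUBIC)])
cv2.imwrite('pics/c4.png',x)
go(.53,.1,.25)
E
```

```text
near cap (array([0.5133, 0.4312, 0.1157]), np.float64(0.000508532985819732))
clamp knob (array([0.6472, 0.1906, 0.0701]), np.float64(6.304963162115386e-05)) [0.6495 0.179  0.059 ] [0.6483 0.186  0.059 ]
tape [0.5006 0.2079 0.025 ]
[[ 0.6393 -0.2861  0.014 ]
 [ 0.4166 -0.231   0.014 ]
 [ 0.4716 -0.0054  0.014 ]
 [ 0.6937 -0.0605  0.014 ]] [ 0.5553 -0.1457  0.014 ]
lens [0.2294 0.2323 0.2289 0.2321] [ -13.8987 -103.7034  166.0694   76.4345]
cross [ 0.5563 -0.1491  0.01  ]
collar rim [ 0.5945 -0.2061  0.04  ] hub [ 0.4905 -0.186   0.018 ] cup [ 0.5161 -0.0813  0.022 ]
slot [ 0.6198 -0.1047  0.032 ] [[ 0.6332 -0.1421  0.032 ]
 [ 0.5939 -0.1338  0.032 ]
 [ 0.6067 -0.0672  0.032 ]
 [ 0.6454 -0.0757  0.032 ]]
stirrer edges [[0.6833 0.1767 0.038 ]
 [0.5867 0.1873 0.038 ]
 [0.6896 0.1943 0.038 ]
 [0.5929 0.2123 0.038 ]]
go (0.53, 0.1, 0.25) [-373.7  447.5   -0.5] twist 0 j7 -0.08
```

View pics/c4.png

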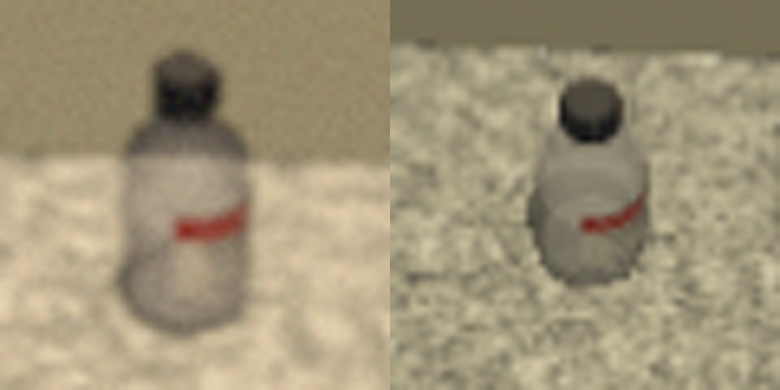

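The far bottle's cap top is at scene (328,130) and side (330,114). I start moving towards it.

>>> servo_tool --pt "-374 448 0 0.5 85" --pt "-374 448 0 0.5 85" --pt "-374 448 0 0.5 85" --pt "-374 448 0 0.5 85" --pt "-374 448 0 0.5 85" --pt "-374 448 0 0.8 85" --pt "-374 448 0 0.8 85" --pt "-374 448 0 0.8 85" --pt "-374 448 0 0.8 85" --pt "-374 448 0 0.8 85"

```text
clock: 1.4
position: [0.5314, 0.095, 0.4047]
ee_rot: [3.139, 0.001, 0.359]
force: [-0.6, 0.2, 0.3]
finger_gap: 0.0847
```

```bash
python3 - <<'E'
from h import *
ms=cams.camera_model('scene');md=cams.camera_model('side')
print('far cap',tri(ms,(328.3,130.3),md,(330.3,114.5)))
print(onz(ms,328.3,130.3,.12),onz(md,330.3,114.5,.12),onz(md,330.3,114.5,.104))
print(onz(ms,327.7,171,0), 'width mm', 1000*np.linalg.norm(onz(md,*(300+145/6.5,134),.04)-onz(md,*(300+260/6.5,134),.04)))
s=readout.read_state();print(s['position'],s['ee_rot'],s['joint_positions'])
im,m=snap('wrist','w1')
go(.53,-.2,.25,None)
E
```

```text
far cap (array([ 0.5450792 , -0.39713133,  0.12781005]), np.float64(0.0007940426697034304))
[ 0.54536698 -0.41144133  0.12      ] [ 0.54577966 -0.4035043   0.12      ] [ 0.54640225 -0.41659969  0.104     ]
[ 0.54555251 -0.38699515  0.        ] width mm 58.742176444063574
[0.53142459 0.09500566 0.40468065] [3.13898673e+00 7.27788441e-04 3.58840290e-01] [-0.63858267  0.26432963  0.41601799  1.90192852 -0.12255431  1.00079686
  0.18977699]
go (0.53, -0.2, 0.25) [-104.7  274.7    0.7] twist 0 j7 0.19
```

View pics/w1.png

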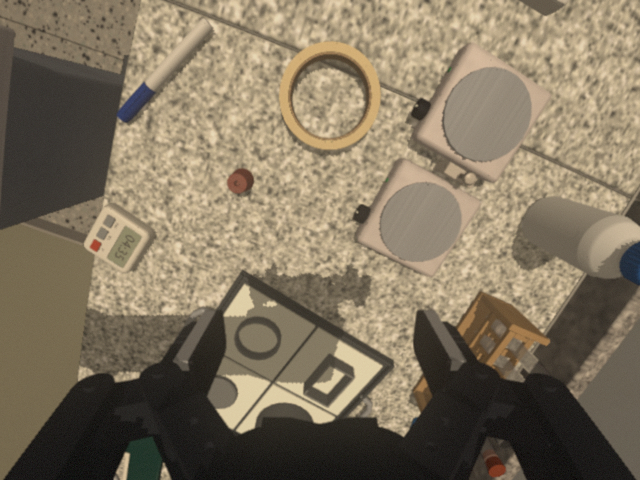

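This wrist picture shows tape (330,97), small stopper (240,181), clamp knob (470,180) between the stirrers, and the tray at the bottom. The far bottle is the big one, with its cap about (0.545,-0.403). I move past it to look with the wrist camera.

>>> servo_tool --pt "-100 275 0 0.3 85" --pt "-100 275 0 0.3 85" --pt "-100 275 0 0.3 85" --pt "-100 275 0 0.3 85" --pt "-100 275 0 0.3 85" --pt "-180 515 0 0.36 85" --pt "-180 515 0 0.36 85" --pt "-180 515 0 0.36 85" --pt "-180 515 0 0.36 85" --pt "-180 515 0 0.36 85"

```text
clock: 2.7
position: [0.5415, -0.4561, 0.4059]
ee_rot: [3.135, 0.001, -0.009]
force: [-0.4, -0.1, 0.3]
finger_gap: 0.0848
```

```bash
python3 - <<'E'
from h import *
s=readout.read_state();print(s['position'],s['ee_rot'],s['joint_positions'])
im,m=snap('wrist','w2')
print(proj(m,(.5455,-.403,.121)),proj(m,(.5455,-.403,.098)))
go(.5455,-.403,.25,0)
E
```

```text
[ 0.54146901 -0.45611725  0.4058675 ] [ 3.13539875e+00  1.49430587e-03 -8.86087593e-03] [ 0.22123375  0.59269851  0.6066049   1.49606227 -0.348548    1.16011847
  0.87766492]
[325.42351366 171.03390432] [324.97965465 167.60858786]
go (0.5455, -0.403, 0.25) [  2.5 -50.7   0.5] twist -0.006 j7 0.88
```

View pics/w2.png

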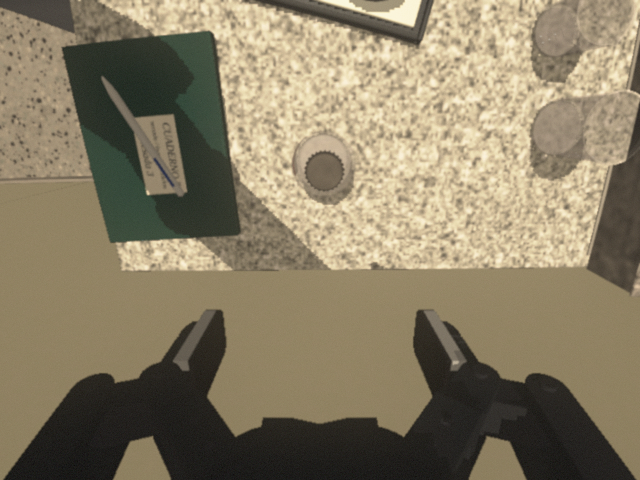

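The cap is at (325,171), exactly where predicted. I descend and grip it.

>>> servo_tool --pt "2.5 -51 0 0 85" --pt "2.5 -51 0 0 60" --pt "2.5 -51 50 0 60" --pt "2.5 -51 100 0 60" --pt "2.5 -51 130 0 60" --pt "2.5 -51 138 0 60" --pt "2.5 -51 138 0 60"

```text
clock: 3.62
position: [0.5459, -0.4027, 0.268]
ee_rot: [3.138, 0.0, -0.005]
force: [0.4, -0.5, 0.5]
finger_gap: 0.06
```

```bash
python3 -c "
from h import *
go(.5455,-.403,.112,0)"
```

```text
go (0.5455, -0.403, 0.112) [-0.4  0.3  1. ] twist -0.005 j7 0.88
```

>>> servo_tool --pt "0 0 0 0 20" --pt "0 0 0 0 20" --pt "0 0 0 0 20" --pt "0 0 0 0 20" --pt "0 0 0 0 20" --pt "0 0 0 0 20"

```text
clock: 4.38
position: [0.5462, -0.4033, 0.2699]
ee_rot: [3.137, -0.002, -0.005]
force: [-1.9, 1.0, 6.7]
finger_gap: 0.0296
```

>>> servo_tool --pt "0 0 -20 0 20" --pt "0 0 -50 0 20" --pt "0 0 -80 0 20" --pt "0 0 -100 0 20" --pt "0 0 -100 0 20"

```text
clock: 5.0
position: [0.5463, -0.4032, 0.372]
ee_rot: [3.135, -0.005, -0.005]
force: [-0.1, -0.8, -2.3]
finger_gap: 0.0293
```

```bash
python3 - <<'E'
from h import *
s=readout.read_state();print(s['position'],s['force'],s['finger_gap'])
go(.595,-.2105,.21,0)
E
```

```text
[ 0.54627036 -0.40318406  0.37203768] [-0.074186   -0.80033291 -2.26935222] 0.029278836004954924
go (0.595, -0.2105, 0.21) [  47.7 -193.     6. ] twist -0.005 j7 0.83
```

>>> servo_tool --pt "5 -20 0 0 20" --pt "13 -50 0 0 20" --pt "22 -90 0 0 20" --pt "32 -130 0 0 20" --pt "40 -160 0 0 20" --pt "45 -182 0 0 20" --pt "48 -193 0 0 20" --pt "48 -193 0 0 20" --pt "48 -193 0 0 20"

```text
clock: 6.12
position: [0.5948, -0.2115, 0.3708]
ee_rot: [3.134, -0.005, -0.007]
force: [-0.6, -0.7, -1.0]
finger_gap: 0.0292
```

```bash
python3 - <<'E'
from h import *
go(.595,-.2105,.125,0)
im,m=snap('side','s1')
cv2.imwrite('pics/c5.png',cv2.resize(im[130:245,260:375,::-1],None,fx=5,fy=5,interpolation=cv2.INTER_CUBIC))
E
```

```text
go (0.595, -0.2105, 0.125) [-0.2 -1.6 90.8] twist -0.007 j7 0.51
```

View pics/c5.png

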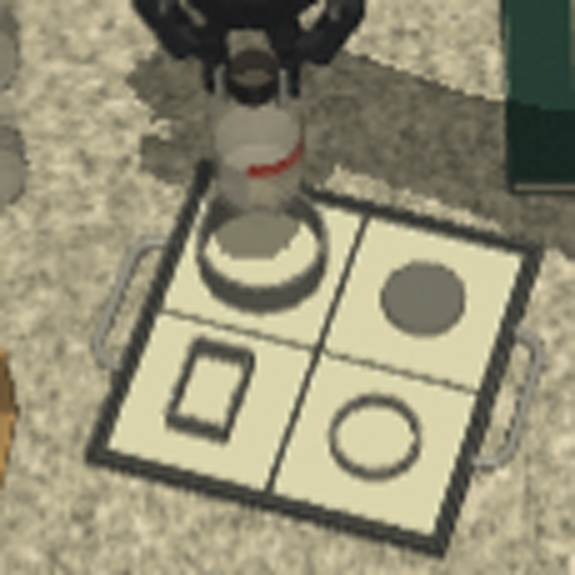

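The bottle hangs upright above the collar. I lower it.

>>> servo_tool --pt "0 -1 25 0 20" --pt "0 -1 50 0 20" --pt "0 -1 70 0 20" --pt "0 -1 80 0 20" --pt "0 -1 85 0 20" --pt "0 -1 88 0 20" --pt "0 -1 88 0 20"

```text
clock: 7.05
position: [0.5953, -0.2115, 0.2833]
ee_rot: [3.134, -0.006, -0.007]
force: [-0.2, 0.8, -1.3]
finger_gap: 0.0291
```

```bash
python3 - <<'E'
from h import *
go(.595,-.2105,.125,0)
print(readout.read_state()['force'])
E
```

```text
go (0.595, -0.2105, 0.125) [-0.4 -1.   3.3] twist -0.007 j7 0.57
[-0.19967326  0.77440225 -1.25607473]
```

>>> servo_tool --pt "0 0 1.5 0 20" --pt "0 0 2.5 0 20" --pt "0 0 3.5 0 20" --pt "0 0 4 0 20"

```text
clock: 7.55
position: [0.5954, -0.2117, 0.2798]
ee_rot: [3.134, -0.006, -0.007]
force: [-1.5, -0.2, 4.9]
finger_gap: 0.0293
```

>>> servo_tool --pt "0 0 0 0 33" --pt "0 0 0 0 45" --pt "0 0 0 0 60" --pt "0 0 0 0 60" --pt "0 0 -30 0 60" --pt "0 0 -80 0 60" --pt "0 0 -130 0 60" --pt "0 0 -130 0 60"

```text
clock: 8.55
position: [0.5955, -0.2117, 0.4142]
ee_rot: [3.132, -0.014, -0.007]
force: [0.2, -0.1, -1.4]
finger_gap: 0.0602
```

```bash
python3 - <<'E'
from h import *
# tape from w1? tape centre check: go look above tape
go(.5006,.14,.25,.39)
E
```

```text
go (0.5006, 0.14, 0.25) [ -97.7 -351.1    4.6] twist -0.397 j7 0.49
```

>>> servo_tool --pt "-98 -351 5 0 60" --pt "-98 -351 5 0 60" --pt "-98 -351 5 0 60" --pt "-98 -351 5 0 60" --pt "-98 -351 5 0 45" --pt "-98 -351 5 0 45" --pt "-98 -351 5 0 45" --pt "-98 -351 5 0 45" --pt "-98 -351 5 0 45"

```text
clock: 9.68
position: [0.5006, 0.1382, 0.4043]
ee_rot: [3.132, -0.014, -0.01]
force: [0.2, -0.3, -0.2]
finger_gap: 0.0451
```

```bash
python3 - <<'E'
from h import *
np.set_printoptions(precision=4,suppress=True)
im,m=snap('wrist','w3');s=readout.read_state();print(s['position'],s['ee_rot'])
h=cv2.cvtColor(im,cv2.COLOR_RGB2HSV)
mk=((h[...,0]>12)&(h[...,0]<28)&(h[...,1]>85)&(h[...,2]>110)).astype(np.uint8)
mk=cv2.morphologyEx(mk,cv2.MORPH_OPEN,np.ones((3,3)))
cs,_=cv2.findContours(mk,cv2.RETR_EXTERNAL,cv2.CHAIN_APPROX_NONE)
for c in cs:
    if cv2.contourArea(c)>800:
        (x,y),r=cv2.minEnclosingCircle(c);e=cv2.fitEllipse(c);print(e,r,onz(m,*e[0],.02),onz(m,*e[0],.025))
go(.459,.208,.03,0)
E
```

```text
[0.5006 0.1383 0.4044] [ 3.1316 -0.0137 -0.0104]
((545.7379150390625, 323.91387939453125), (80.34952545166016, 148.84939575195312), 20.016921997070312) 75.34098815917969 [ 0.7911 -0.0142  0.02  ] [ 0.787  -0.0108  0.025 ]
((313.4725036621094, 142.49130249023438), (97.27371215820312, 101.2738037109375), 176.64187622070312) 51.10404968261719 [0.5    0.2066 0.02  ] [0.5    0.2068 0.025 ]
go (0.459, 0.208, 0.03) [-45.3 -71.5 218.1] twist -0.01 j7 -0.26
```

View pics/w3.png

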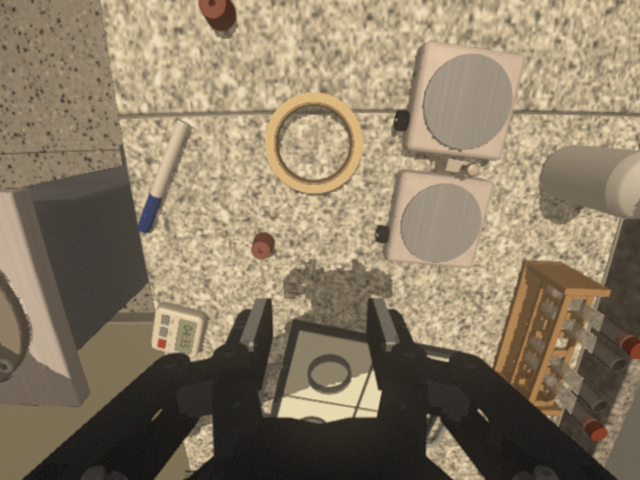

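Tape centre is measured at (0.500, 0.207), with pixel (313,142) in the picture. I account for the tool tilt in the helper, then grasp the wall on the robot side.

```bash
sed -i "s/d=R.T@(np.array(\[x,y,zg+off\])-p)\*1000/d=R.T@(np.array([x,y,zg])-p-R[:,2]*off)*1000/" h.py; python3 - <<'E'
from h import *
go(.458,.207,.08,0)
go(.458,.207,.031,0)
E
```

```text
go (0.458, 0.207, 0.08) [-47.8 -71.5 168.1] twist -0.01 j7 -0.26
go (0.458, 0.207, 0.031) [-48.4 -72.  217.1] twist -0.01 j7 -0.26
```

>>> servo_tool --pt "-48 -72 40 0 42" --pt "-48 -72 80 0 42" --pt "-48 -72 120 0 42" --pt "-48 -72 160 0 42" --pt "-48 -72 190 0 42" --pt "-48 -72 210 0 42" --pt "-48 -72 217 0 42" --pt "-48 -72 217 0 42"

```text
clock: 10.72
position: [0.4567, 0.2081, 0.1862]
ee_rot: [3.131, -0.014, -0.012]
force: [-0.5, 0.2, 0.2]
finger_gap: 0.0421
```

```bash
python3 - <<'E'
from h import *
go(.458,.207,.030,0)
print(readout.read_state()['force'])
im,m=snap('wrist','w4')
print(proj(m,(.458,.207,.025)),proj(m,(.451,.207,.025)),proj(m,(.465,.207,.025)))
E
```

```text
go (0.458, 0.207, 0.03) [-0.8 -0.5  1.2] twist -0.012 j7 -0.24
[-0.49566161  0.20109702  0.23904452]
[318.52678654 324.68528382] [303.04153465 324.94221198] [334.00040548 324.41139169]
```

View pics/w4.png

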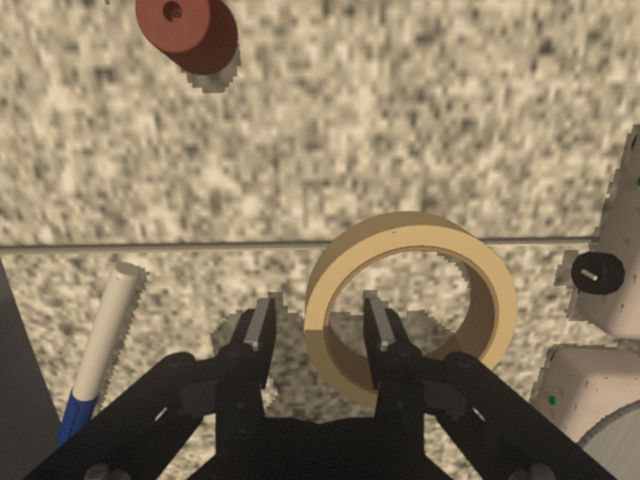

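The tape wall lies centred between the fingers (around 318,325). Closing on it.

>>> servo_tool --pt "0 0 1 0 5" --pt "0 0 1 0 5" --pt "0 0 1 0 5" --pt "0 0 1 0 5" --pt "0 0 1 0 5" --pt "0 0 -10 0 5" --pt "0 0 -30 0 5" --pt "0 0 -60 0 5" --pt "0 0 -80 0 5" --pt "0 0 -80 0 5"

```text
clock: 12.02
position: [0.4561, 0.2095, 0.2683]
ee_rot: [3.134, -0.017, -0.011]
force: [0.5, -0.4, -0.8]
finger_gap: 0.0124
```

```bash
python3 - <<'E'
from h import *
from scipy.spatial.transform import Rotation as Ro
np.set_printoptions(precision=4,suppress=True)
s=readout.read_state();print(s['position'],s['force'],s['finger_gap'])
im,m=snap('wrist','w5')
h=cv2.cvtColor(im,cv2.COLOR_RGB2HSV)
mk=((h[...,0]>12)&(h[...,0]<28)&(h[...,1]>85)&(h[...,2]>110)).astype(np.uint8)
# hub centre -> grasp point 42 mm back along u
yaw=-.243; hub=np.array([.490,-.1865]); g=hub-.042*np.array([np.cos(yaw),np.sin(yaw)])
go(.50,-.05,.115,yaw); go(*g,.115,yaw); go(*g,.041,yaw)
E
```

```text
[0.4561 0.2095 0.2683] [ 0.4672 -0.3886 -0.7863] 0.012389946240518647
go (0.5, -0.05, 0.115) [ 44.8 257.5   0.1] twist 0.232 j7 -0.32
go (np.float64(0.44923393912495835), np.float64(-0.1763941462145745), 0.115) [ -4.6 384.5   0.4] twist 0.232 j7 -0.32
go (np.float64(0.44923393912495835), np.float64(-0.1763941462145745), 0.041) [ -5.7 383.9  74.4] twist 0.232 j7 -0.32
```

View pics/w5.png

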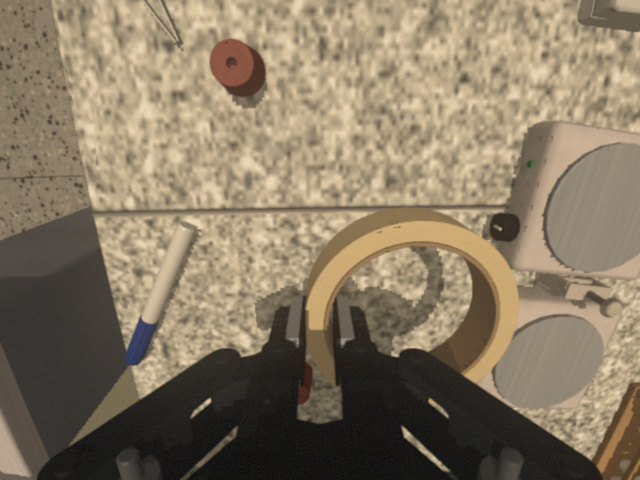

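The tape is held flat by its wall (318,325). I carry it to above the hub.

>>> servo_tool --pt "8 40 0 0 5" --pt "20 80 0 0.05 5" --pt "30 125 0 0.1 5" --pt "40 170 0 0.15 5" --pt "45 215 0 0.2 5" --pt "45 257 0 0.23 5" --pt "30 300 0 0.23 5" --pt "12 345 0 0.23 5" --pt "-4 384 0 0.23 5" --pt "-5 384 0 0.23 5"

```text
clock: 13.32
position: [0.4443, -0.1776, 0.2696]
ee_rot: [3.136, -0.015, -0.247]
force: [0.8, 0.9, -1.4]
finger_gap: 0.0123
```

```bash
python3 - <<'E'
from h import *
yaw=-.243; hub=np.array([.490,-.1865]); g=hub-.042*np.array([np.cos(yaw),np.sin(yaw)])
go(*g,.06,yaw); go(*g,.041,yaw)
E
```

```text
go (np.float64(0.44923393912495835), np.float64(-0.1763941462145745), 0.06) [ 1.3 -3.6 54.7] twist -0.004 j7 0.32
go (np.float64(0.44923393912495835), np.float64(-0.1763941462145745), 0.041) [ 1.  -3.7 73.7] twist -0.004 j7 0.32
```

>>> servo_tool --pt "1 -3.5 20 0 5" --pt "1 -3.5 40 0 5" --pt "1 -3.5 50 0 5" --pt "1 -3.5 50 0 5"

```text
clock: 13.82
position: [0.4466, -0.1743, 0.2189]
ee_rot: [3.135, -0.013, -0.247]
force: [0.0, 0.2, -1.0]
finger_gap: 0.0125
```

```bash
python3 - <<'E'
from h import *
yaw=-.243; hub=np.array([.490,-.1865]); g=hub-.042*np.array([np.cos(yaw),np.sin(yaw)])
im,m=snap('side','s2');im2,m2=snap('scene','s3')
a=cv2.resize(im[130:240,275:375,::-1],None,fx=4,fy=4,interpolation=cv2.INTER_CUBIC)
b=cv2.resize(im2[150:260,280:380,::-1],None,fx=4,fy=4,interpolation=cv2.INTER_CUBIC)
cv2.imwrite('pics/c6.png',np.hstack([a,b]))
go(*g,.041,yaw)
E
```

```text
go (np.float64(0.44923393912495835), np.float64(-0.1763941462145745), 0.041) [-0.2 -0.  23.9] twist -0.004 j7 0.38
```

View pics/c6.png

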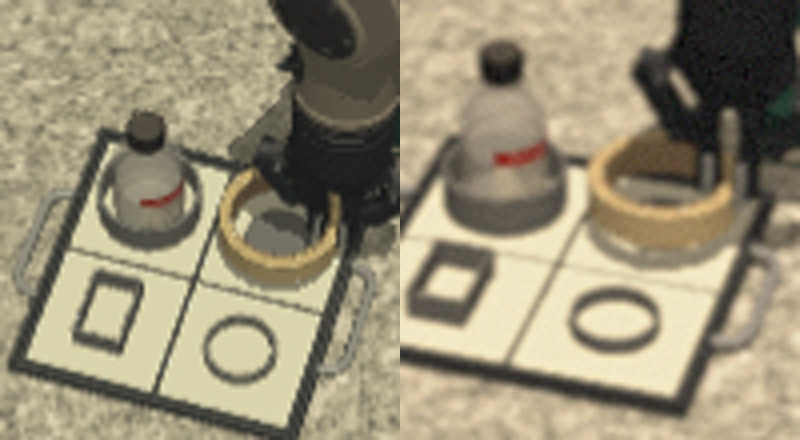

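The bottle stands in the collar and the hub shows inside the ring. The ring's top is centred near left-crop (281,212).

```bash
python3 - <<'E'
from h import *
m=cams.camera_model('side')
print(onz(m,275+280.5/4,130+211/4,.058))
E
```

```text
[ 0.48840978 -0.18518833  0.058     ]
```

>>> servo_tool --pt "0 0 8 0 5" --pt "0 0 14 0 5" --pt "0 0 18 0 5" --pt "0 0 20 0 5"

```text
clock: 14.42
position: [0.4472, -0.1749, 0.1995]
ee_rot: [3.136, -0.015, -0.247]
force: [-0.3, -0.8, -1.6]
finger_gap: 0.0124
```

>>> servo_tool --pt "0 0 1.5 0 5" --pt "0 0 2.5 0 5" --pt "0 0 3.5 0 5" --pt "0 0 4 0 5"

```text
clock: 14.92
position: [0.4473, -0.1751, 0.1964]
ee_rot: [3.137, -0.015, -0.247]
force: [-4.2, 2.6, 19.6]
finger_gap: 0.0124
```

>>> servo_tool --pt "0 0 -0.5 0 5" --pt "0 0 -0.5 0 20" --pt "0 0 -0.5 0 32" --pt "0 0 -0.5 0 36" --pt "0 0 -20 0 36" --pt "0 0 -60 0 36" --pt "0 0 -110 0 36" --pt "0 0 -140 0 36" --pt "0 0 -140 0 36"

```text
clock: 16.05
position: [0.4461, -0.1741, 0.3383]
ee_rot: [3.138, -0.02, -0.247]
force: [-0.8, 0.3, -0.5]
finger_gap: 0.0362
```

```bash
python3 - <<'E'
from h import *
np.set_printoptions(precision=4,suppress=True)
im,m=snap('side','s4')
h=cv2.cvtColor(im,cv2.COLOR_RGB2HSV)
mk=((h[...,0]>12)&(h[...,0]<28)&(h[...,1]>70)&(h[...,2]>110)).astype(np.uint8)
n,l,s,c=cv2.connectedComponentsWithStats(mk)
for i in range(1,n):
    if s[i,4]>100 and 310<c[i,0]<380 and 150<c[i,1]<230: print(s[i],c[i],onz(m,*c[i],.03))
go(.5,0,.25,0); go(.4125,.27,.25,.4)
E
```

```text
[329 174  31  30 353] [343.9377 191.3768] [ 0.491  -0.1708  0.03  ]
go (0.5, 0, 0.25) [   8.8 -182.2  -68.7] twist -0.247 j7 0.22
go (0.4125, 0.27, 0.25) [-142.  -422.6  -72.3] twist -0.647 j7 0.22
```

>>> servo_tool --pt "9 -60 -40 -0.1 60" --pt "9 -120 -72 -0.25 60" --pt "9 -182 -72 -0.4 60" --pt "-20 -230 -72 -0.5 60" --pt "-60 -290 -72 -0.6 60" --pt "-100 -350 -72 -0.65 60" --pt "-142 -422 -72 -0.65 60" --pt "-142 -422 -72 -0.65 60" --pt "-142 -422 -72 -0.65 60"

```text
clock: 17.23
position: [0.408, 0.2744, 0.4028]
ee_rot: [3.128, -0.008, 0.411]
force: [-0.3, 0.3, -0.6]
finger_gap: 0.06
```

```bash
python3 - <<'E'
from h import *
np.set_printoptions(precision=4,suppress=True)
s=readout.read_state();print(s['position'],s['ee_rot'])
im,m=snap('wrist','w6'); print(proj(m,(.4130,.327,.03)),proj(m,(.4130,.327,0)))
h=cv2.cvtColor(im,cv2.COLOR_RGB2HSV)
mk=(((h[...,0]<10)|(h[...,0]>170))&(h[...,1]>110)&(h[...,2]>40)).astype(np.uint8)
n,l,st,c=cv2.connectedComponentsWithStats(mk)
for i in range(1,n):
    if st[i,4]>150: print(st[i],c[i],onz(m,*c[i],.015))
im,m=snap('side','s5'); im2,_=snap('scene','s6')
big=lambda z:cv2.resize(z[...,::-1],None,fx=4,fy=4,interpolation=cv2.INTER_CUBIC)
cv2.imwrite('pics/c7.png',np.hstack([big(im[130:245,275:375]),big(im2[150:265,280:380])]))
E
```

```text
[0.408  0.2744 0.4028] [ 3.1281 -0.008   0.4105]
[342.1465 164.8833] [340.1369 161.8091]
[328 147  26  28 535] [340.8467 160.7065] [0.4117 0.3293 0.015 ]
[275 331  19  26 302] [283.6556 342.2748] [0.4391 0.0974 0.015 ]
```

View pics/c7.png

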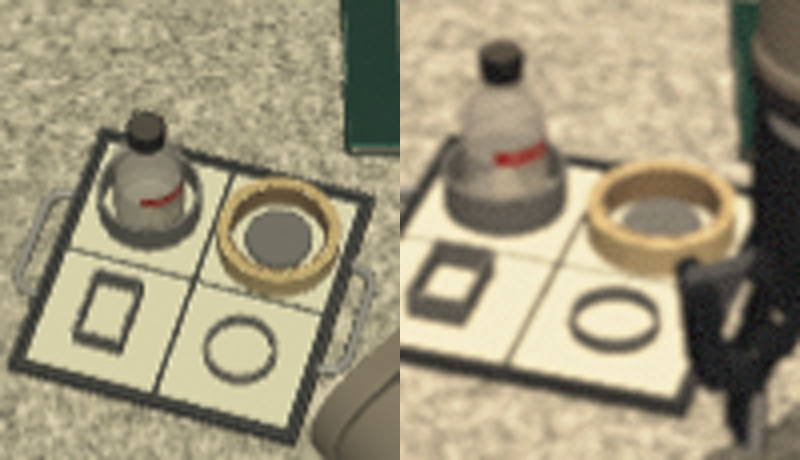

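Tape lies flat round the hub, and the hub is visible in the ring at (278,240) in the left crop. Now the big stopper at (0.412,0.329).

```bash
python3 - <<'E'
from h import *
go(.4123,.3287,.032)
E
```

```text
go (0.4123, 0.3287, 0.032) [ 21.9 -58.9 215.8] twist 0 j7 -0.27
```

>>> servo_tool --pt "22 -59 40 0 60" --pt "22 -59 80 0 60" --pt "22 -59 120 0 60" --pt "22 -59 160 0 60" --pt "22 -59 190 0 60" --pt "22 -59 210 0 60" --pt "22 -59 215 0 60" --pt "22 -59 216 0 60"

```text
clock: 18.38
position: [0.4108, 0.3297, 0.1869]
ee_rot: [3.126, -0.009, 0.401]
force: [-1.7, 0.9, 0.7]
finger_gap: 0.0603
```

```bash
python3 - <<'E'
from h import *
np.set_printoptions(precision=4,suppress=True)
go(.4123,.3287,.032)
im,m=snap('wrist','w7')
h=cv2.cvtColor(im,cv2.COLOR_RGB2HSV)
mk=(((h[...,0]<10)|(h[...,0]>170))&(h[...,1]>110)&(h[...,2]>40)).astype(np.uint8)
n,l,st,c=cv2.connectedComponentsWithStats(mk)
for i in range(1,n):
    if st[i,4]>150: print(st[i],c[i],onz(m,*c[i],.02))
print(proj(m,(.4123,.3287,.03)))
E
```

```text
go (0.4123, 0.3287, 0.032) [-0.4 -0.9 -0.1] twist 0 j7 -0.27
[ 290  273   57   81 3637] [318.0957 311.7391] [0.4107 0.3314 0.02  ]
[319.1478 329.6717]
```

>>> servo_tool --pt "0 -1 0 0 15" --pt "0 -1 0 0 15" --pt "0 -1 0 0 15" --pt "0 -1 0 0 15" --pt "0 -1 0 0 15" --pt "0 -1 0 0 15" --pt "0 -1 -15 0 15" --pt "0 -1 -50 0 15" --pt "0 -1 -100 0 15" --pt "0 -1 -100 0 15"

```text
clock: 19.68
position: [0.4102, 0.3329, 0.2916]
ee_rot: [3.13, -0.017, 0.401]
force: [0.2, 1.2, 0.0]
finger_gap: 0.024
```

```bash
python3 - <<'E'
from h import *
np.set_printoptions(precision=4,suppress=True)
s=readout.read_state();print(s['position'],s['force'],s['finger_gap'])
im,m=snap('wrist','w8')
h=cv2.cvtColor(im,cv2.COLOR_RGB2HSV)
mk=(((h[...,0]<10)|(h[...,0]>170))&(h[...,1]>110)&(h[...,2]>40)).astype(np.uint8)
n,l,st,c=cv2.connectedComponentsWithStats(mk)
for i in range(1,n):
    if st[i,4]>150: print(st[i],c[i],onz(m,*c[i],.02))
go(.5,.15,.14,.0);go(.516,-.0815,.14,0)
E
```

```text
[0.4102 0.3329 0.2916] [0.2144 1.1678 0.0045] 0.023973824556720553
[ 292  274   55   80 3565] [318.9139 313.1921] [0.4379 0.2778 0.02  ]
go (0.5, 0.15, 0.14) [ 10.2 201.3  -2.7] twist 0.401 j7 -0.31
go (0.516, -0.0815, 0.14) [-65.4 420.7  -1. ] twist 0.401 j7 -0.31
```

The stopper is held, still at (319,313) in the wrist view after the lift. I carry it to the cup.

>>> servo_tool --pt "2 45 0 0.05 15" --pt "5 95 0 0.12 15" --pt "8 150 0 0.2 15" --pt "10 200 0 0.28 15" --pt "-10 260 0 0.36 15" --pt "-30 320 0 0.4 15" --pt "-48 370 0 0.4 15" --pt "-60 405 0 0.4 15" --pt "-65 420 0 0.4 15" --pt "-65 421 0 0.4 15"

```text
clock: 20.98
position: [0.5136, -0.0808, 0.2935]
ee_rot: [3.135, -0.016, -0.0]
force: [0.4, 1.1, -0.5]
finger_gap: 0.024
```

```bash
python3 - <<'E'
from h import *
go(.516,-.0815,.06,0)
go(.516,-.0815,.042,0)
E
```

```text
go (0.516, -0.0815, 0.06) [-1.4 -0.7 78.5] twist -0.0 j7 0.24
go (0.516, -0.0815, 0.042) [-1.7 -0.8 96.5] twist -0.0 j7 0.24
```

>>> servo_tool --pt "-1.5 -1 30 0 15" --pt "-1.5 -1 55 0 15" --pt "-1.5 -1 75 0 15" --pt "-1.5 -1 85 0 15" --pt "-1.5 -1 90 0 15" --pt "-1.5 -1 92 0 15" --pt "-1.5 -1 93 0 15"

```text
clock: 21.85
position: [0.5138, -0.0803, 0.2009]
ee_rot: [3.135, -0.017, -0.0]
force: [-0.3, -0.6, -1.2]
finger_gap: 0.0238
```

>>> servo_tool --pt "0 0 1 0 15" --pt "0 0 2 0 15" --pt "0 0 3 0 15" --pt "0 0 3 0 15"

```text
clock: 22.35
position: [0.514, -0.0803, 0.1983]
ee_rot: [3.136, -0.017, -0.0]
force: [-2.4, 0.5, 6.1]
finger_gap: 0.0237
```

>>> servo_tool --pt "0 0 0 0 28" --pt "0 0 0 0 38" --pt "0 0 0 0 42" --pt "0 0 -20 0 42" --pt "0 0 -60 0 42" --pt "0 0 -110 0 42" --pt "0 0 -150 0 42" --pt "0 0 -150 0 42"

```text
clock: 23.35
position: [0.5123, -0.0797, 0.3512]
ee_rot: [3.136, -0.024, -0.0]
force: [0.5, 1.0, -0.1]
finger_gap: 0.0422
```

```bash
python3 - <<'E'
from h import *
# look at the clamp from a bit nearer the robot-right side
go(.645,.12,.20,-.12)
E
```

```text
go (0.645, 0.12, 0.2) [ 129.  -200.6   -1.7] twist 0.12 j7 0.2
```

>>> servo_tool --pt "129 -200 -2 0.12 42" --pt "129 -200 -2 0.12 42" --pt "129 -200 -2 0.12 42" --pt "129 -200 -2 0.12 30" --pt "129 -200 -2 0.12 30" --pt "129 -200 -2 0.12 30" --pt "129 -200 -2 0.12 30"

```text
clock: 24.22
position: [0.6408, 0.1184, 0.3547]
ee_rot: [3.138, -0.023, -0.123]
force: [-0.5, 0.3, -0.7]
finger_gap: 0.0301
```

```bash
python3 - <<'E'
from h import *
np.set_printoptions(precision=4,suppress=True)
s=readout.read_state();print(s['position'],s['ee_rot'],s['joint_positions'])
im,m=snap('wrist','w9')
for z in(.055,.059,.07):print(proj(m,(.647,.188,z)))
im2,_=snap('side','s7')
cv2.imwrite('pics/c8.png',np.hstack([cv2.resize(im[60:260,200:440,::-1],None,fx=2.2,fy=2.2,interpolation=cv2.INTER_CUBIC),cv2.resize(im2[180:260,310:375,::-1],(270,440),interpolation=cv2.INTER_CUBIC)]))
E
```

```text
[0.6408 0.1184 0.3547] [ 3.1382 -0.0232 -0.1228] [-0.5709  0.505   0.4039  1.6927 -0.2195  0.9689 -0.2141]
[308.1156 147.9087]
[308.0694 148.185 ]
[307.9352 148.9888]
```

View pics/c8.png

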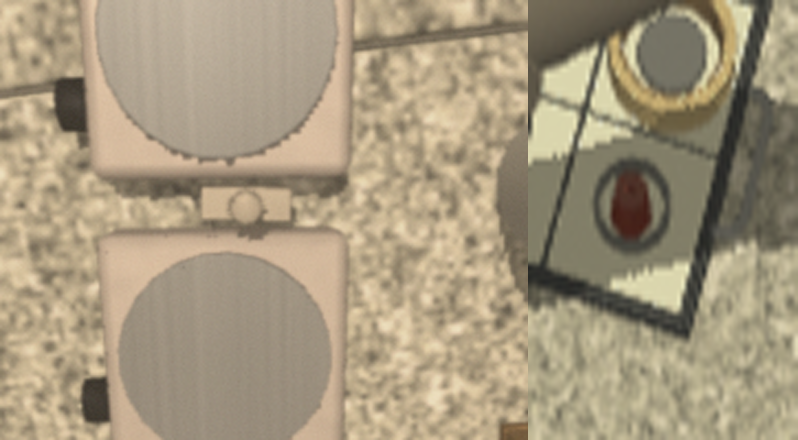

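The stopper sits in the cup. The clamp's knob is at wrist pixel (312,154), and the gap runs level with the picture, i.e. along yaw −0.12.

```bash
python3 - <<'E'
from h import *
m=cams.camera_model('wrist'); p=onz(m,312.0,153.9,.058);print(p)
go(p[0],p[1],.20,-.6); go(p[0],p[1],.061,-.6)
print(np.sin(.0))
E
```

```text
[0.64981529 0.18383861 0.058     ]
go (np.float64(0.6498152947158544), np.float64(0.18383860957691864), 0.2) [ -2.9 -66.1  -0. ] twist 0.478 j7 -0.21
go (np.float64(0.6498152947158544), np.float64(0.18383860957691864), 0.061) [ -6.2 -66.5 138.9] twist 0.478 j7 -0.21
0.0
```

>>> servo_tool --pt "-3 -66 0 0.15 30" --pt "-3 -66 0 0.32 30" --pt "-3 -66 0 0.478 30" --pt "-4 -66 40 0.478 30" --pt "-5 -66 80 0.478 30" --pt "-6 -66 110 0.478 30" --pt "-6 -66 120 0.478 30" --pt "-6 -66 120 0.478 30"

```text
clock: 25.32
position: [0.646, 0.1838, 0.2351]
ee_rot: [-3.133, -0.022, -0.601]
force: [-0.3, 0.9, -0.7]
finger_gap: 0.0301
```

```bash
python3 - <<'E'
from h import *
np.set_printoptions(precision=4,suppress=True)
s=readout.read_state();print(s['position'],s['ee_rot'])
im,m=snap('wrist','w10')
print(proj(m,(.6497,.1838,.058)))
go(.6497,.184,.061,-.6)
cv2.imwrite('pics/c9.png',cv2.resize(im[200:420,180:460,::-1],None,fx=2.5,fy=2.5,interpolation=cv2.INTER_CUBIC))
E
```

```text
[0.646  0.1838 0.2351] [-3.1333 -0.0224 -0.6012]
[318.9329 306.435 ]
go (0.6497, 0.184, 0.061) [-1.4 -0.2 20. ] twist -0.001 j7 -0.67
```

View pics/c9.png

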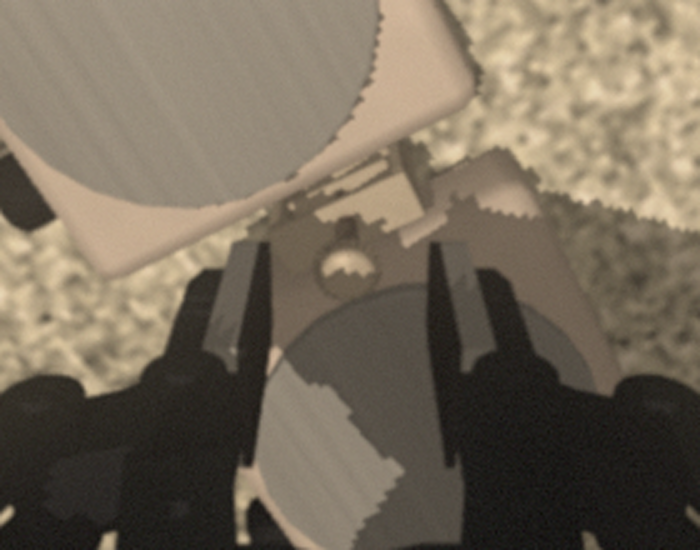

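The knob is centred between the fingers at (319,307), as predicted. I descend and grip.

>>> servo_tool --pt "-1 0 10 0 30" --pt "-1 0 20 0 30" --pt "-1 0 20 0 30" --pt "-1 0 20 0 3" --pt "-1 0 20 0 3" --pt "-1 0 20 0 3" --pt "-1 0 20 0 3" --pt "-1 0 20 0 3"

```text
clock: 26.38
position: [0.6462, 0.1845, 0.2161]
ee_rot: [-3.132, -0.024, -0.601]
force: [0.1, -0.3, 1.0]
finger_gap: 0.0104
```

>>> servo_tool --pt "0 0 -6 0 3" --pt "0 0 -15 0 3" --pt "0 0 -35 0 3" --pt "0 0 -65 0 3" --pt "0 0 -100 0 3" --pt "0 0 -100 0 3" --pt "0 0 -100 0 3"

```text
clock: 27.25
position: [0.6435, 0.185, 0.3166]
ee_rot: [-3.131, -0.023, -0.601]
force: [0.2, 0.0, -0.8]
finger_gap: 0.0102
```

```bash
python3 - <<'E'
from h import *
np.set_printoptions(precision=4,suppress=True)
s=readout.read_state();print(s['position'],s['ee_rot'],s['force'],s['joint_positions'])
go(.62,.0,.161,-.6+1.45); go(.6207,-.1065,.161,-.6+1.45)
im,m=snap('wrist','w11')
E
```

```text
[0.6435 0.185  0.3166] [-3.1312 -0.0235 -0.6011] [ 0.2417  0.0043 -0.8189] [-0.7184  0.593   0.494   1.682  -0.3226  0.9262 -0.7072]
go (0.62, 0.0, 0.161) [ 81.6 167.5   0.8] twist -1.451 j7 -0.71
go (0.6207, -0.1065, 0.161) [142.4 254.9   1.3] twist -1.451 j7 -0.71
```

>>> servo_tool --pt "15 30 0 -0.15 3" --pt "32 65 0 -0.32 3" --pt "50 105 0 -0.5 3" --pt "68 140 0 -0.67 3" --pt "82 168 0 -0.84 3" --pt "98 192 0 -1.0 3" --pt "114 215 0 -1.16 3" --pt "128 235 0 -1.31 3" --pt "142 255 0 -1.45 3" --pt "142 255 0 -1.45 3"

```text
clock: 28.55
position: [0.6155, -0.1083, 0.3158]
ee_rot: [3.121, -0.01, 0.844]
force: [0.7, -0.3, -0.2]
finger_gap: 0.0101
```

```bash
python3 - <<'E'
from h import *
np.set_printoptions(precision=4,suppress=True)
s=readout.read_state();print(s['position'],s['ee_rot'],s['finger_gap'],s['joint_positions'])
go(.6207,-.1065,.12,.85);go(.6207,-.1065,.071,.85)
E
```

```text
[ 0.6155 -0.1083  0.3158] [ 3.1209 -0.01    0.8444] 0.010052869053509756 [-0.0484  0.4856  0.1629  1.779  -0.0945  0.8621  1.0002]
go (0.6207, -0.1065, 0.12) [ 2.8 -1.3 40.8] twist -0.006 j7 1.0
go (0.6207, -0.1065, 0.071) [ 2.4 -2.3 89.8] twist -0.006 j7 1.0
```

>>> servo_tool --pt "2.5 -2 25 0 3" --pt "2.5 -2 45 0 3" --pt "2.5 -2 50 0 3" --pt "2.5 -2 50 0 3"

```text
clock: 29.05
position: [0.6168, -0.105, 0.2654]
ee_rot: [3.122, -0.01, 0.845]
force: [-0.4, 0.4, -0.4]
finger_gap: 0.0103
```

```bash
python3 - <<'E'
from h import *
np.set_printoptions(precision=4,suppress=True)
s=readout.read_state();print(s['position'],s['force'])
w=cv2.imread('pics/w11.png');im,m=snap('wrist','w12');v=im[...,::-1]
d=np.abs(w.astype(int)-v).sum(2); same=(d<40).astype(np.uint8); same[:200]=0
sub=same[230:360:8,240:400:4]
print('\n'.join(''.join('#' if x else '.' for x in r) for r in sub))
go(.6207,-.1065,.071,.85)
E
```

```text
[ 0.6168 -0.105   0.2654] [-0.4077  0.3827 -0.3501]
...................#...#................
....................#...#.#.............
...............#........................
.....................#.......#........#.
.................#......#.....#.........
.........#..##.....####..#.###..........
......##.......###..##..##..............
.............#..####..####..............
##...#.#.....########...#............##.
...#........#####...##.####......##...#.
..##......##################.##..###....
..........############.####....#........
..#....#.#########.#######..##..........
.........###############.####..#........
..#.....#########......#########........
.......############....######...##......
###.#.###########......#####..###.#.###.
go (0.6207, -0.1065, 0.071) [-0.6 -0.5 40.1] twist -0.006 j7 1.0
```

>>> servo_tool --pt "-0.5 -0.5 12 0 3" --pt "-0.5 -0.5 24 0 3" --pt "-0.5 -0.5 32 0 3" --pt "-0.5 -0.5 36 0 3" --pt "-0.5 -0.5 37 0 3"

```text
clock: 29.72
position: [0.6171, -0.1055, 0.2287]
ee_rot: [3.121, -0.01, 0.844]
force: [0.5, 0.4, -0.3]
finger_gap: 0.0101
```

>>> servo_tool --pt "0 0 1 0 3" --pt "0 0 2 0 3" --pt "0 0 3 0 3" --pt "0 0 3 0 3"

```text
clock: 30.22
position: [0.6175, -0.1057, 0.2262]
ee_rot: [3.12, -0.01, 0.844]
force: [-0.2, -0.4, 3.3]
finger_gap: 0.0103
```

Contact came at the expected height (3.3 N), so the clamp is on the pocket floor. I release it slowly and retreat.

>>> servo_tool --pt "0 0 0 0 12" --pt "0 0 0 0 16" --pt "0 0 0 0 22" --pt "0 0 0 0 30" --pt "0 0 0 0 30" --pt "0 0 -20 0 30" --pt "0 0 -60 0 30" --pt "0 0 -110 0 30" --pt "0 0 -160 0 30"

```text
clock: 31.35
position: [0.6135, -0.1048, 0.3892]
ee_rot: [3.119, -0.011, 0.844]
force: [1.1, -0.1, -0.2]
finger_gap: 0.0299
```

>>> servo_tool --pt "40 -80 -10 0 30" --pt "60 -140 -10 0 30" --pt "70 -200 -10 0 30" --pt "70 -250 -10 0 30" --pt "70 -300 -10 0 30" --pt "70 -300 -10 0 30" --pt "70 -300 -10 0 30"

```text
clock: 32.22
position: [0.4358, 0.1468, 0.3945]
ee_rot: [3.118, -0.013, 0.844]
force: [-0.0, -0.0, -0.7]
finger_gap: 0.0301
```

```bash
python3 - <<'E'
from h import *
np.set_printoptions(precision=4,suppress=True)
s=readout.read_state();print(s['position'],s['clock'])
big=lambda z:cv2.resize(z[...,::-1],None,fx=4,fy=4,interpolation=cv2.INTER_CUBIC)
im,m=snap('side','s8');im2,m2=snap('scene','s9')
cv2.imwrite('pics/c10.png',np.hstack([big(im[130:245,270:370]),big(im2[150:265,270:370])]))
# numeric check: what changed in the trays since start
for n,i,f in(('side',im,m),('scene',im2,m2)):
    ref=cv2.imread(f'pics/{n}0.png')[...,::-1]
    d=(cv2.absdiff(i,np.ascontiguousarray(ref)).max(2)>45).astype(np.uint8)
    k,l,st,c=cv2.connectedComponentsWithStats(d)
    for q in range(1,k):
        if st[q,4]>25 and 255<c[q,0]<385 and 100<c[q,1]<250: print(n,st[q],c[q],onz(f,*c[q],.04))
    print('knob expected',n,proj(f,(.6205,-.107,.066)))
E
```

```text
[0.4358 0.1468 0.3945] 32.225
side [326 112  10  11  94] [330.383  117.0957] [ 0.5481 -0.4578  0.04  ]
side [321 125  19  19 166] [330.6627 135.3675] [ 0.5433 -0.381   0.04  ]
side [ 329  140   79  135 4591] [368.7933 207.7824] [ 0.4118 -0.1088  0.04  ]
side [306 158  11   9  63] [311.5556 161.4127] [ 0.5999 -0.2733  0.04  ]
side [303 168  18  19 256] [311.7383 178.0312] [ 0.5951 -0.2093  0.04  ]
side [380 170  11   9  45] [384.2 173.6] [ 0.365 -0.238  0.04 ]
side [298 202   7  12  50] [300.94 207.46] [ 0.6216 -0.0993  0.04  ]
side [330 211  12  13 113] [334.5752 217.292 ] [ 0.516  -0.0696  0.04  ]
knob expected side [301.1147 201.0067]
scene [ 326   56   90  168 5663] [371.8139 131.6933] [ 0.4185 -0.5567  0.04  ]
scene [320 128  18  16 162] [328.1235 136.142 ] [ 0.5511 -0.521   0.04  ]
scene [318 148  21  24 279] [328.7885 160.9462] [ 0.5421 -0.3774  0.04  ]
scene [299 160  13  14 140] [304.6429 166.    ] [ 0.6084 -0.3468  0.04  ]
scene [297 183  19   9 112] [306.2321 187.1161] [ 0.5956 -0.2412  0.04  ]
scene [294 192  23   8 134] [305.5373 195.7612] [ 0.5942 -0.2007  0.04  ]
scene [ 331  204   91   82 2733] [375.2576 244.1793] [ 0.4143 -0.0103  0.04  ]
scene [287 211  10  14  87] [291.2989 218.3908] [ 0.6218 -0.1004  0.04  ]
scene [327 225  13  11 126] [332.8889 229.7778] [ 0.5165 -0.06    0.04  ]
scene [326 228  32  22 355] [342.6141 239.6592] [ 0.4918 -0.023   0.04  ]
knob expected scene [291.7385 208.3908]
```

The viewer limit is reached, so I check the clamp numerically, and also check the two look-alikes.

```bash
python3 - <<'E'
from h import *
np.set_printoptions(precision=1,suppress=True)
yaw=np.radians(-13.7);u=np.array([np.cos(yaw),np.sin(yaw)]);v=np.array([-u[1],u[0]])
for n,f,(r0,r1,c0,c1) in(('side','s8',(192,222,286,320)),('scene','s9',(200,235,275,312))):
    m=cams.camera_model(n);i=cv2.imread(f'pics/{f}.png');ref=cv2.imread(f'pics/{n}0.png')
    d=i[r0:r1,c0:c1].astype(int).mean(2)-ref[r0:r1,c0:c1].mean(2)
    print(n,'rows from',r0,'cols from',c0)
    for k,r in enumerate(d): print(r0+k,''.join('#' if x<-45 else '+' if x<-18 else 'o' if x>18 else '.' for x in r))
    c=np.array([.6207,-.1065])
    print('knob',proj(m,[*c,.066]),'frame top/bot',*[proj(m,[*(c+a*.006*u+b*.017*v),z]) for z in(.046,.01) for a in(-1,1) for b in(-1,1)])
    for nm,X in(('smallb',(.513,.445,.05)),('smalls',(.44,.095,.014)),('oldgap',(.648,.184,.05))):
        q=proj(m,X).astype(int);s=np.s_[q[1]-14:q[1]+14,q[0]-12:q[0]+12]
        print(nm,cv2.absdiff(i[s],ref[s]).max(2).__gt__(40).sum())
E
```

```text
side rows from 192 cols from 286
192 ..................................
193 ..................................
194 ..................................
195 ..................................
196 ..................................
197 ..................................
198 ..................................
199 ..............oo..................
200 .............oooooo...............
201 .................oo...............
202 .............####.+...............
203 .............######...............
204 .............+##+##...............
205 ............++##+##...............
206 ............++++###...............
207 ............++++###...............
208 ...........+#++##+#...............
209 ...........+##+##++...............
210 ...........+####++................
211 ............####+.................
212 ............#####.................
213 .............####.................
214 ...............++.................
215 ..................................
216 ..................................
217 ..................................
218 ..................................
219 ..........
[... 1256 characters left out ...]
######+..............
223 ............+#######+................
224 .............+++#++++................
225 .....................................
226 .....................................
227 .....................................
228 .....................................
229 .....................................
230 .....................................
231 .....................................
232 .....................................
233 .....................................
234 .....................................
knob [291.6 208.5] frame top/bot [296.4 211.6] [291.9 219.4] [291.9 210.8] [287.3 218.5] [296.8 223. ] [292.4 230.9] [292.3 222.2] [287.9 230. ]
smallb 0
smalls 162
oldgap 30
```

The clamp's knob appears at its upright position, within 1–2 px in both views. The arm hides the small stopper, so I step aside to check that too.

>>> servo_tool --pt "60 -60 0 0 30" --pt "120 -120 0 0 30" --pt "180 -150 0 0 30" --pt "220 -170 0 0 30" --pt "220 -170 0 0 30" --pt "220 -170 0 0 30" --pt "220 -170 0 0 30" --pt "220 -170 0 0 30"

```text
clock: 33.33
position: [0.4571, 0.4216, 0.3928]
ee_rot: [3.117, -0.012, 0.839]
force: [0.9, 0.3, -0.0]
finger_gap: 0.0301
```

```bash
python3 - <<'E'
from h import *
np.set_printoptions(precision=4,suppress=True)
s=readout.read_state();print(s['position'],s['qvel'].max(),s['clock'])
for n in('side','scene'):
    im,m=snap(n,n+'_end');h=cv2.cvtColor(im,cv2.COLOR_RGB2HSV);ref=cv2.imread(f'pics/{n}0.png')[...,::-1]
    red=((h[...,0]<12)|(h[...,0]>170))&(h[...,1]>110)&(h[...,2]>40)
    tape=(h[...,0]>12)&(h[...,0]<28)&(h[...,1]>70)&(h[...,2]>110)
    for k,mk,z in(('red',red,.015),('tape',tape,.02)):
        q,l,st,c=cv2.connectedComponentsWithStats(mk.astype(np.uint8))
        for i in range(1,q):
            if st[i,4]>30 and 290<c[i,0]<400 and 120<c[i,1]<380: print(n,k,st[i],c[i],onz(m,*c[i],z+(.01 if c[i,1]<250 else 0)))
E
```

```text
[0.4571 0.4216 0.3928] -8.040480127862652e-05 33.325
side red [330 212   9  11  79] [334.3291 216.962 ] [ 0.517  -0.0793  0.025 ]
side tape [329 174  31  30 380] [344.2132 190.3737] [ 0.4902 -0.1746  0.03  ]
scene red [304 186  12   6  45] [309.2889 188.8444] [ 0.5887 -0.2555  0.025 ]
scene red [328 221   7  13  74] [331.5135 227.0811] [ 0.5211 -0.0899  0.025 ]
scene tape [326 191  13  28 223] [332.0942 203.6009] [ 0.5239 -0.1832  0.03  ]
```

```bash
python3 -c "
from h import *
print(order.job_done())"
```

```text
the job is handed in; nothing more can be done
None
```

I packed all four things in the order asked and handed the job in at about 33 s. Big bottle is in the collar, tape over the hub, big stopper in the cup and clamp in the pocket.

**What the last checks showed**
- **Bottle, tape and stopper:** the pictures show the bottle upright in the collar, the tape flat round the hub and the stopper in the cup.
- **Final frames:** these were checked by numbers only, because the viewer's 16-picture limit was reached. The stopper measured within about 2 mm of the cup centre in the side view. The scene view put it about 10 mm away, but the arm partly covers that area. The tape's colour mask was also cut or skewed, so it settled nothing there.
- **Clamp:** I never viewed a picture of it in the pocket. The change from the start pictures shows its knob above its frame within 1–2 px of the upright position in both cameras.
- **Forces:** the highest force shown in a move report was about 20 N, when setting down the tape.

**Look-alikes**
- **Small bottle:** no pixels changed around it in either camera at the check after placing the clamp.
- **Small stopper:** the final check failed because the arm hid it in both fixed cameras. It was last measured, after the tape was carried over it, at its starting place within about 2 mm. The later carries passed well clear of it.

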